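# Run a freezer carton into the seal press and hold the press down

## Robot

A 6-joint arm with a two-finger parallel gripper is mounted at the origin on the work surface. World frame = base frame: x ahead of the robot, y to its left, z up, the work surface at z = 0. Lengths are in m, angles in rad, forces in N, time in s.
With the tool pointing down it reaches from about 0.25 to 0.775 m from the base axis. Payload 4 kg.
Tool frame: the origin (TCP) lies at the very end of the fingers, on their centre line; the grasp point (between the pads) lies hold_point_z behind it (hold_point_z is the distance from the TCP to the grasp point, in m); z points along the fingers, y is the direction in which the jaws open and shut (so a half turn about z gives the same grasp; the last joint's range is limited). The gripper opens to 94 mm and grips with 3 to 60 N. Pads are 16 mm wide; open, the fingers measure 119 mm over their backs; the gripper's body (75 mm by 177 mm) begins 78 mm behind the grasp point.
Start: joints at [1.07, 0.087, 1.371, -0, 1.684, -0.103], TCP at [0.213, 0.507, 0.206] pointing down, gripper open.
Joint ranges: [-3.1, 3.1], [-0.76, 2.03], [0.27, 2.55], [-1.08, 4.22], [0.17, 2.65], [-2.57, 2.57]. Speed limits (rad/s): [2.79, 2.79, 3.14, 3.14, 3.14, 3.14].

## Interface

Orientations are given as [roll, pitch, yaw] about the fixed x, y, z axes, in that order (R = Rz(yaw) Ry(pitch) Rx(roll)).
In Python, from bench import * gives the robot as it stands.
- The arm moves only by the tool step_arm, never from a script. Its argument "increments" is text: rows parted by semicolons, each of 6 numbers parted by spaces: the shift along the tool's x, y, z in cm, then the turn, a rotation vector about the tool's x, y, z in rad. A call has 1 to 5 rows; each row shifts and turns the commanded pose from where the row before left it, along the tool's axes as they then stand; what a row does not reach is not made up. A row lasts 1/10 s, in which the tool goes at most 50 mm and 8.59 degrees, less where a joint would pass 70% of its speed; a pose out of reach is approached as far as the arm can. A call is refused whole if a number of a shift passes 5 or a number of a turn 0.15, either way. A call with a gripper value outside its range is refused whole. "claw" is the gripper's target within -1 to 1 (shut at 1, half-way at 0, fully open at -1), set as the call begins (left out, the last holds). The fingers move at their own pace and stop on an object; the grip force is fixed at half the most. Time passes only in rows, so rows that do not move let the fingers close. It gives the time, the measured TCP pose, the force and the opening at its end, in the units of the state.
- get_obs(): the state, without advancing time (a new reading comes with each control period).
- snapshot(name): name is "side" or "top"; returns the picture (420x560x3 uint8, red, green, blue); there is no depth.
- calibration(name): a dict with "camera_matrix" (3x3 intrinsics, pixels), "eye" and "orientation" of the camera in the world. Camera axes: x right, y up, looking along -z (the intrinsics and any distortion apply to the point x, -y, -z); pixel columns grow to the right and rows downward; lengths in m; the calibration is good to about 2 mm. A picture is of the moment at which its call begins. calibration takes no time and is no camera call.
- close_job(): hands the job in, once; it reports no verdict.
The state is a dict: "time": time; "joint_positions": joint angles; "qvel": joint speeds; "joint_torque": joint torques, N m; "tool_pos": TCP position; "ee_rot": TCP orientation; "wrist_force": force on the tool from outside, world axes, zero at the start; "wrist_torque": the same for the moment, N m; "width": finger opening in m.
Only numpy, scipy, OpenCV 4.12 (cv2) and the standard library are available. Lean on these libraries where they do the work, as an engineer would, in place of code of your own. Each camera call takes 0.05 s, during which the arm holds its last target. There are 200 camera calls.

## Task

Push the white carton that stands on the roller row along the rollers until it is fully home against the end stop of the bay, under the press, keeping it flat on the rollers. Then press the black knob of the spring-loaded press straight down 35 mm, so that its top is level with the top of the column behind it and the pad bears on the carton's lid; do not drive it to its bottom stop. Finish while still holding the knob there - it springs up if let go - and leave everything else on the bench where it is.

Things in the scene. Friction and masses are not known exactly. Their poses are not given: they have to be found in the camera images.
- roller_press: fixed unit: row of free rollers along its own y axis, ending at +y in a bay with end stop and C-shaped press. Origin on the bench at mid-width; x across the row, z up. In mm: roller tops z 45; rollers y -257 to 155; side rails' inner faces x +-71.5, rail tops z 62; bay cheeks (top z 89) beside the rollers from y 55; end stop face y 166.5; press axis x 0, y 120
- bay_home (a point): where the carton's centre is when it is fully home against the end stop: x = 0, y = 100, z = 70 mm in roller_press; same axes as roller_press (y is the direction of pushing)
- column_top (a point): centre of the top face of the press column, 255 mm above the bench; the knob's top is level with it when pressed 35 mm. Column 56 mm wide, y 178 to 224 mm in roller_press; from it the press arm, 50 mm wide, reaches back over the bay to y = 99 mm at z = 185 to 215 mm
- carton_mid (a point): centre of the carton on the rollers: closed white cardboard box, 133 x 133 x 50 mm, about 0.3 to 0.6 kg; its top is 95 mm above the bench on the rollers. Its y axis points roughly along the row, towards the bay; it has 5 mm of play to each side rail and rolls with under 1 N, coasting to rest within a few cm
- carton: the same carton, origin at the centre of its underside
- knob_top (a point): centre of the flat top of the press knob: black disc 48 mm in diameter, 18 mm thick, top 290 mm above the bench when up, over the bay on the press axis (20 mm nearer the end stop than the centre of a carton that is home)
- press_knob (a joint): how far the knob is pressed down, m: 0 up, 0.055 at its bottom stop; springs back up. The pad meets the carton's lid at 0.020; holding at 0.035 takes about 13 N, at the bottom about 22 N
- press_pad: rubber pad, 60 x 50 x 10 mm, under the press arm on the knob's stem, own spring (350 N/m); origin at the centre of its underside, 115 mm above the bench when up, 20 mm above the lid of a carton on the rollers
- spare_carton: a spare closed white carton, 133 x 133 x 50 mm, lying on the bench beyond the roller row; leave it alone; origin at the centre of its underside
- tub: round purple lidded tub, 106 mm across, 66 mm high, on the bench; leave it alone; origin at the centre of its underside
- jar: small lidded jar, 56 mm across, 70 mm high, on the robot's side of the bay; leave it alone; origin at the centre of its underside
- tube_rack: white tube rack with capped tubes, 90 x 200 mm, 94 mm high; leave it alone; origin at the centre of its underside
- tip_box: grey box with clear lid, 124 x 89 mm, 67 mm high; leave it alone; origin at the centre of its underside
- tape_roll: roll of paper tape lying flat, 90 mm across, 22 mm high; leave it alone; origin at the centre of its underside
- marker: marker pen, 132 mm long, lying on the robot's side of the roller row; leave it alone; origin at the centre of its underside
Things that resemble listed ones, but are neither listed nor needed, are in the scene too. Leave any green or turquoise look-alike of the carton alone.

How it is judged:
By the outcome, as a careful person would: the job done as asked, in the order asked, and still so for the second after the job is handed in, while the arm keeps its last pose, push and grip.
It also fails if it takes over 46 s, if anything falls off the work surface, if the arm or the gripper's body presses on something with over 40 N, if the wrist force passes 120 N, or if a joint passes its speed limit or range.

## Working session

There is one attempt and no reset: what is moved stays moved. The work goes in short steps, Python scripts to look and compute and a tool call to move; the robot and the scene stay as the last step left them, time stands still between calls to the robot, and variables do not carry over. Pictures are saved under pics/ and viewed, about 8 in all and at most 12, crops included, and the job is handed in when it is done.

Besides the shell and the picture viewer there is one more tool, called after "Request:" by a JSON object that holds its "api" and its "payload", one argument or row to a line. step_arm: Moves the arm, as the interface text tells. Its arguments: {"type":"object","properties":{"increments":{"type":"string"},"claw":{"type":"number"}},"required":["increments"]}

```bash
mkdir -p pics; ls; python3 - <<'E'
from bench import *
import cv2
for n in("side","top"):
    im=snapshot(n); cv2.imwrite(f"pics/{n}0.png",im[:,:,::-1]); print(n,calibration(n))
print(get_obs())
E
```

```text
pics
side {'camera_matrix': array([[544.97556736,   0.        , 278.48617155],
       [  0.        , 544.97556736, 205.15819915],
       [  0.        ,   0.        ,   1.        ]]), 'eye': array([-0.30346715,  1.04418151,  1.10476594]), 'orientation': array([ 0.99287237,  0.01324614, -2.51541477])}
top {'camera_matrix': array([[453.19974014,   0.        , 272.43516837],
       [  0.        , 453.19974014, 210.00495184],
       [  0.        ,   0.        ,   1.        ]]), 'eye': array([ 0.41273831, -0.08705782,  1.60307621]), 'orientation': array([ 0.08681386, -0.00405114, -1.57232178])}
{'time': 0.1, 'joint_positions': array([ 1.06989300e+00,  8.79021097e-02,  1.37211290e+00,  5.88039881e-06,
        1.68359687e+00, -1.03093287e-01]), 'qvel': array([-0.00051147, -0.00013421, -0.00433621, -0.0005279 ,  0.00028777,
       -0.0006143 ]), 'joint_torque': array([ 2.60220222e-03, -3.41248941e+01, -3.03300619e+01,  7.19216047e-02,
        3.04638525e-02, -9.44388989e-05]), 'tool_pos': array([0.21282837, 0.50661204, 0.20440478]), 'ee_rot': array([-3.13958475e+00, -2.13613780e-04,  2.74378305e+00]), 'wrist_force': array([-0.0521764 ,  0.15037896, -0.81997851]), 'wrist_torque': array([ 0.01545271, -0.00191317, -0.00999365]), 'width': 0.09414932083592642}
```

View pics/top0.png

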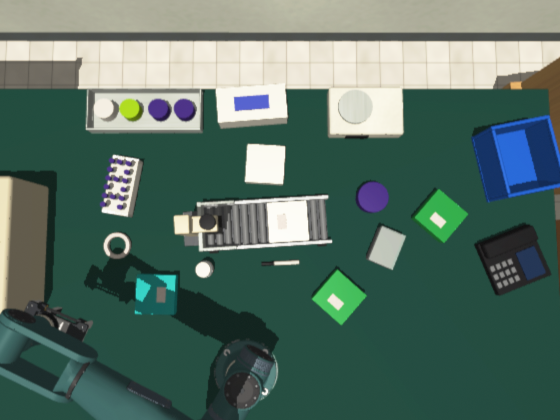

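View pics/side0.png

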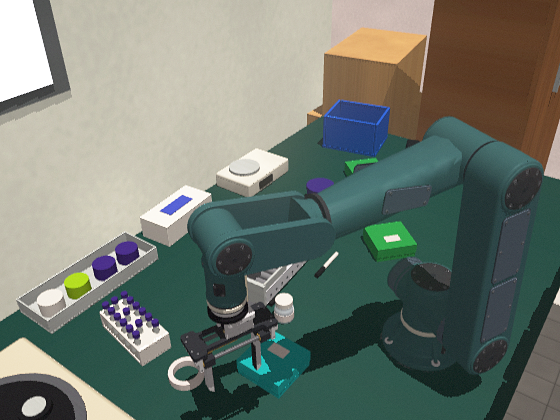

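```bash
python3 - <<'E'
import cv2
im=cv2.imread("pics/top0.png")[170:280,165:345]
cv2.imwrite("pics/crop0.png",cv2.resize(im,None,fx=4.4,fy=4.4,interpolation=cv2.INTER_CUBIC))
E
```

```text
(no output)
```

View pics/crop0.png

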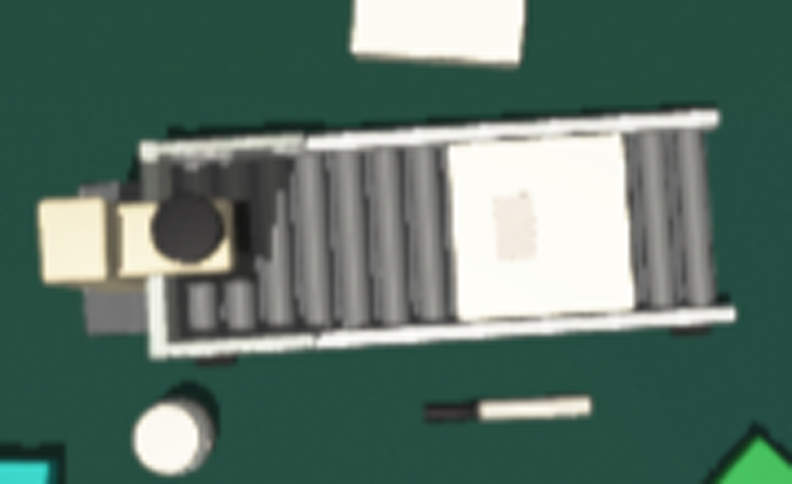

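The crop shows the row running left (bay) to right: knob at crop (188,227), column top about (73,240), and the carton's corners about (449,143), (622,135), (634,305), (460,320).

```bash
cat > h.py <<'E'
import numpy as np, cv2
from bench import *
from scipy.spatial.transform import Rotation as R
def pt(n,uv,z):
    c=calibration(n);K=c["camera_matrix"];o=R.from_euler("xyz",c["orientation"]).as_matrix()
    out=[]
    for u,v in np.atleast_2d(uv):
        d=np.linalg.inv(K)@[u,v,1];d=o@np.array([d[0],-d[1],-d[2]])
        e=c["eye"];out.append(e+d*(z-e[2])/d[2])
    return np.array(out)
def crop(uv): return (np.atleast_2d(uv)+0.5)/4.4-0.5+[165,170]
E
python3 - <<'E'
from h import *
np.set_printoptions(precision=4,suppress=True)
im=cv2.imread("pics/top0.png")
c=pt("top",crop([(449,143),(622,135),(634,305),(460,320)]),.095);print("carton",c,c.mean(0))
g=cv2.cvtColor(im,cv2.COLOR_BGR2GRAY)
# carton mask
m=np.zeros_like(g);m[195:250,262:315]=(im[195:250,262:315].min(2)>195)
m=cv2.morphologyEx(m,cv2.MORPH_OPEN,np.ones((9,9),np.uint8))
cs,_=cv2.findContours(m,0,2);k=max(cs,key=cv2.contourArea);r=cv2.minAreaRect(k);print(r,pt("top",r[0],.095), pt("top",cv2.boxPoints(r),.095))
# knob mask
m=np.zeros_like(g);m[205:238,195:222]=(im[205:238,195:222].max(2)<60)
cs,_=cv2.findContours(m,0,2);k=max(cs,key=cv2.contourArea);print("knobmask",cv2.minEnclosingCircle(k),cv2.contourArea(k))
kn=pt("top",crop((188,227)),.29)[0];co=pt("top",crop((73,240)),.255)[0]
print("knob",kn,"col",co,"dist",np.linalg.norm((kn-co)[:2]),"axis yaw(y)",np.arctan2(*(co-kn)[1::-1]))
a=pt("top",crop([(318,346),(735,321)]),.062);b=pt("top",crop([(305,139),(718,110)]),.062)
for q in(a,b):print("rail",q,np.arctan2(*(q[0]-q[1])[1::-1]))
E
```

```text
carton [[ 0.5705 -0.0741  0.095 ]
 [ 0.5765 -0.2057  0.095 ]
 [ 0.4474 -0.2137  0.095 ]
 [ 0.4362 -0.0823  0.095 ]] [ 0.5076 -0.144   0.095 ]
((287.5, 221.0), (40.0, 39.0), 90.0) [[ 0.5071 -0.1435  0.095 ]] [[ 0.5742 -0.0786  0.095 ]
 [ 0.5741 -0.2091  0.095 ]
 [ 0.4405 -0.208   0.095 ]
 [ 0.4407 -0.0785  0.095 ]]
knobmask ((208.29896545410156, 216.43814086914062), 9.470237731933594) 84.5
knob [0.4946 0.0963 0.29  ] col [0.4881 0.1788 0.255 ] dist 0.08276799303290662 axis yaw(y) 1.649693940873692
rail [[ 0.417   0.0271  0.062 ]
 [ 0.4357 -0.2943  0.062 ]] 1.628993020600194
rail [[ 0.5772  0.0381  0.062 ]
 [ 0.5995 -0.2832  0.062 ]] 1.640246709792812
```

Request:
{"api": "step_arm", "payload": {
  "increments": "0 0 -3.2 0 0 0.12;0 0 -3.2 0 0 0.12;0 0 -3.2 0 0 0.12;0 0 -3.2 0 0 0.12;0 0 -3.2 0 0 0.12"
}}

```text
time: 0.6
tool_pos: [0.2129, 0.5068, 0.3662]
ee_rot: [-3.141, 0.0, 2.139]
wrist_force: [0.3, 0.3, 0.4]
width: 0.0942
```

Request:
{"api": "step_arm", "payload": {
  "increments": "0 0 0 0 0 0.1;0 0 0 0 0 0.1;0 0 0 0 0 0.1;0 0 0 0 0 0.1;0 0 0 0 0 0.109"
}}

```text
time: 1.1
tool_pos: [0.213, 0.507, 0.3648]
ee_rot: [-3.141, 0.001, 1.63]
wrist_force: [0.6, 0.0, 0.3]
width: 0.0939
```

Request:
{"api": "step_arm", "payload": {
  "increments": "-4.3 1.4 0 0 0 0;-4.3 1.4 0 0 0 0;-4.3 1.4 0 0 0 0;-4.3 1.4 0 0 0 0;-4.3 1.4 0 0 0 0"
}}

```text
time: 1.6
tool_pos: [0.2968, 0.2953, 0.365]
ee_rot: [-3.141, 0.0, 1.635]
wrist_force: [1.1, 0.3, -0.1]
width: 0.094
```

Request:
{"api": "step_arm", "payload": {
  "increments": "-3.7 1.2 0 0 0 0;-3.7 1.2 0 0 0 0;-3.7 1.2 0 0 0 0;-3.7 1.2 0 0 0 0;-3.7 1.2 0 0 0 0"
}}

```text
time: 2.1
tool_pos: [0.3685, 0.1146, 0.3651]
ee_rot: [-3.141, -0.0, 1.635]
wrist_force: [0.8, -0.3, -0.3]
width: 0.0937
```

Request:
{"api": "step_arm", "payload": {
  "increments": "-3.7 1.2 0 0 0 0;-3.7 1.2 0 0 0 0;-3.7 1.2 0 0 0 0;-3.7 1.2 0 0 0 0;-3.7 1.2 0 0 0 0"
}}

```text
time: 2.6
tool_pos: [0.4402, -0.0662, 0.365]
ee_rot: [-3.141, -0.0, 1.634]
wrist_force: [0.2, -0.1, -0.0]
width: 0.094
```

Request:
{"api": "step_arm", "payload": {
  "increments": "-3.7 1.2 0 0 0 0;-3.7 1.2 0 0 0 0;-3.7 1.2 0 0 0 0;-3.7 1.2 0 0 0 0;0 0 0 0 0 0"
}}

```text
time: 3.1
tool_pos: [0.4981, -0.213, 0.362]
ee_rot: [-3.137, -0.002, 1.63]
wrist_force: [0.2, -0.0, -0.5]
width: 0.0938
```

Request:
{"api": "step_arm", "payload": {
  "increments": "-2.2 0.8 0 0 0 0;-2.2 0.75 0 0 0 0;0 0 -0 0 0 0;0 0 4 0 0 0;0 0 4 0 0 0",
  "claw": -0.3
}}

```text
time: 3.6
tool_pos: [0.5161, -0.2511, 0.2864]
ee_rot: [3.138, 0.002, 1.636]
wrist_force: [0.3, -0.3, -0.9]
width: 0.0619
```

Request:
{"api": "step_arm", "payload": {
  "increments": "0 0 4 0 0 0;0 0 4 0 0 0;0 0 4 0 0 0;0 0 3 0 0 0;0 0 0 0 0 0"
}}

```text
time: 4.1
tool_pos: [0.5124, -0.2486, 0.13]
ee_rot: [-3.133, -0.007, 1.636]
wrist_force: [0.8, 0.8, -0.6]
width: 0.0612
```

```bash
python3 - <<'E'
from h import *
s=snapshot("side");t=snapshot("top")
o=get_obs();print(o["tool_pos"],o["ee_rot"],o["wrist_force"],o["width"])
a=cv2.resize(t[170:280,165:345],None,fx=3.3,fy=3.3,interpolation=2);b=s[150:370,180:480];b=cv2.resize(b,(594,435))[:237*2-40]
b=b[:435];p=np.vstack([a[:363],b[:235]]);cv2.imwrite("pics/p1.png",p[:,:,::-1])
E
```

```text
[ 0.51563971 -0.25100709  0.13617239] [-3.14159017e+00 -5.69612630e-04  1.63571111e+00] [0.15376521 0.0928578  1.23709843] 0.060885986253007694
```

View pics/p1.png

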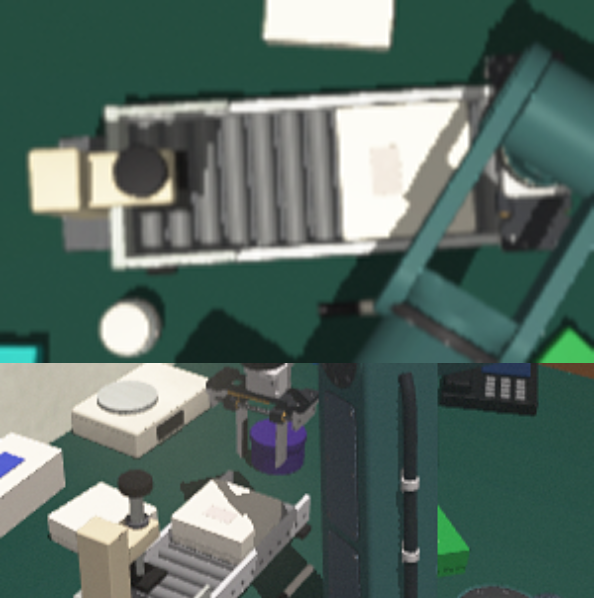

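The side view now shows the row clear; the fingers sit behind the carton (top-crop about (500,190)), nothing touched. Descending.

Request:
{"api": "step_arm", "payload": {
  "increments": "0 0 2.5 0 0 0;0 0 2.5 0 0 0;0 0 2.5 0 0 0;0 0 0 0 0 0;0.5 0 0 0 0 0"
}}

```text
time: 4.7
tool_pos: [0.5167, -0.2479, 0.063]
ee_rot: [3.139, 0.002, 1.634]
wrist_force: [-0.6, 0.5, 0.7]
width: 0.0611
```

Request:
{"api": "step_arm", "payload": {
  "increments": "1 0 0 0 0 0;1 0 0 0 0 0;0.5 0 0 0 0 0;0.5 0 0 0 0 0;0.5 0 0 0 0 0"
}}

```text
time: 5.2
tool_pos: [0.5135, -0.2119, 0.061]
ee_rot: [3.141, 0.001, 1.635]
wrist_force: [-0.4, -0.3, 0.2]
width: 0.061
```

Request:
{"api": "step_arm", "payload": {
  "increments": "0.7 0 0 0 0 0;0.8 0 0 0 0 0;1 0 0 0 0 0;1 0 0 0 0 0;1 0 0 0 0 0"
}}

```text
time: 5.7
tool_pos: [0.5102, -0.1663, 0.0604]
ee_rot: [-3.142, -0.0, 1.635]
wrist_force: [-0.3, -0.4, 0.1]
width: 0.0614
```

Request:
{"api": "step_arm", "payload": {
  "increments": "1 0 0 0 0 0;1 0 0 0 0 0;1 0 0 0 0 0;1 0 0 0 0 0;1 0 0 0 0 0"
}}

```text
time: 6.2
tool_pos: [0.507, -0.1165, 0.0604]
ee_rot: [-3.141, -0.0, 1.635]
wrist_force: [-0.9, -0.7, 0.2]
width: 0.0613
```

Request:
{"api": "step_arm", "payload": {
  "increments": "1 0 0 0 0 0;1 0 0 0 0 0;1 0 0 0 0 0;1 0 0 0 0 0;1 0 0 0 0 0"
}}

```text
time: 6.7
tool_pos: [0.5038, -0.0667, 0.0605]
ee_rot: [-3.142, -0.0, 1.635]
wrist_force: [1.5, -0.2, -0.9]
width: 0.0612
```

```bash
python3 - <<'E'
from h import *
s=snapshot("side");t=snapshot("top")
o=get_obs();print(o["tool_pos"],o["ee_rot"],o["wrist_force"],o["width"])
a=cv2.resize(t[170:280,165:345],(594,363),interpolation=2);b=cv2.resize(s[185:305,180:480],(594,237))
cv2.imwrite("pics/p2.png",np.vstack([a,b])[:,:,::-1])
E
```

```text
[ 0.50375807 -0.06606246  0.06043777] [-3.14144571e+00 -7.99960098e-04  1.63638653e+00] [ 1.03888556 -1.26026522  0.60186252] 0.0610488842263016
```

View pics/p2.png

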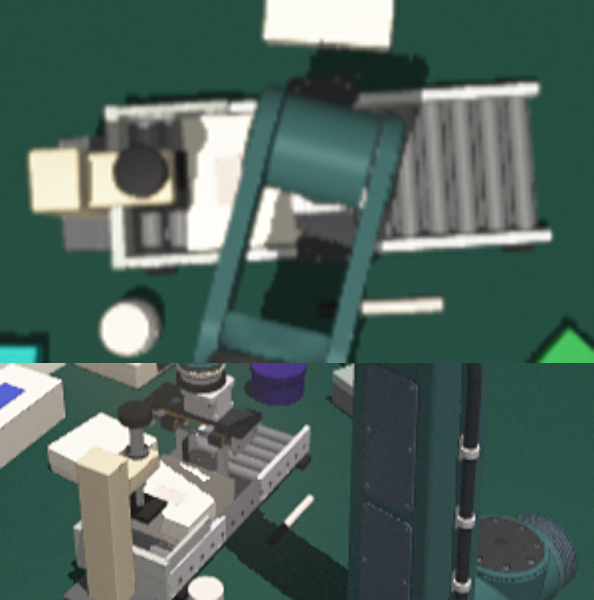

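The carton moves straight between the rails, its lead edge entering the bay (crop column 185); the press is clear of the gripper.

Request:
{"api": "step_arm", "payload": {
  "increments": "1 0 0 0 0 0;1 0 0 0 0 0;1 0 0 0 0 0;0.7 0 0 0 0 0;0.5 0 0 0 0 0"
}}

```text
time: 7.3
tool_pos: [0.5011, -0.0247, 0.0604]
ee_rot: [-3.141, -0.0, 1.635]
wrist_force: [-0.1, -0.2, -0.6]
width: 0.0611
```

Request:
{"api": "step_arm", "payload": {
  "increments": "0.4 0 0 0 0 0;0.4 0 0 0 0 0;0.4 0 0 0 0 0;0.3 0 0 0 0 0;0.3 0 0 0 0 0"
}}

```text
time: 7.8
tool_pos: [0.5, -0.0075, 0.0605]
ee_rot: [-3.141, 0.0, 1.635]
wrist_force: [-0.6, -1.1, 0.5]
width: 0.0614
```

Request:
{"api": "step_arm", "payload": {
  "increments": "0.2 0 0 0 0 0;0.2 0 0 0 0 0;0.2 0 0 0 0 0;0.1 0 0 0 0 0;0 0 0 0 0 0"
}}

```text
time: 8.3
tool_pos: [0.4996, -0.0004, 0.0604]
ee_rot: [3.142, -0.0, 1.635]
wrist_force: [-0.0, -0.1, 0.8]
width: 0.0609
```

Request:
{"api": "step_arm", "payload": {
  "increments": "0.1 0 0 0 0 0;0.1 0 0 0 0 0;0.1 0 0 0 0 0;0 0 0 0 0 0"
}}

```text
time: 8.7
tool_pos: [0.4994, 0.0025, 0.0605]
ee_rot: [3.142, -0.0, 1.635]
wrist_force: [-0.2, -0.3, 0.0]
width: 0.0615
```

Request:
{"api": "step_arm", "payload": {
  "increments": "0.1 0 0 0 0 0;0.1 0 0 0 0 0;0 0 0 0 0 0"
}}

```text
time: 9.0
tool_pos: [0.4994, 0.0032, 0.0605]
ee_rot: [-3.142, 0.002, 1.634]
wrist_force: [-1.0, -4.6, 0.1]
width: 0.061
```

Request:
{"api": "step_arm", "payload": {
  "increments": "0.1 0 0 0 0 0;0.1 0 0 0 0 0;0 0 0 0 0 0"
}}

```text
time: 9.3
tool_pos: [0.4994, 0.0031, 0.0606]
ee_rot: [3.142, 0.006, 1.634]
wrist_force: [0.8, -10.3, -0.5]
width: 0.0613
```

```bash
python3 - <<'E'
from h import *
s=snapshot("side");t=snapshot("top")
o=get_obs();print(o["tool_pos"],o["ee_rot"],o["wrist_force"],o["width"])
a=cv2.resize(t[170:280,165:345],(594,363),interpolation=2);b=cv2.resize(s[185:305,180:480],(594,237))
cv2.imwrite("pics/p3.png",np.vstack([a,b])[:,:,::-1])
E
```

```text
[0.49937538 0.00307647 0.06056566] [-3.14154591  0.00628252  1.63393674] [  0.27899146 -10.44760628  -0.36266421] 0.06072530154655544
```

View pics/p3.png

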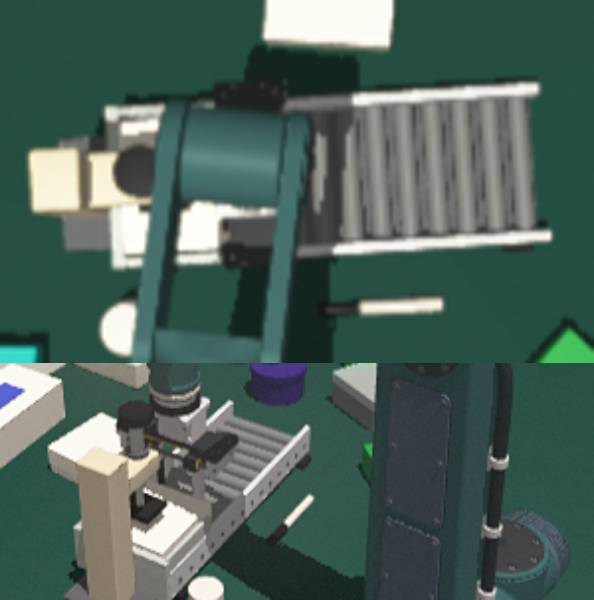

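The carton is home: force rose to 10 N with no further motion, it is square in the bay, and its visible strip reaches the end stop (crop column about 115). Withdraw, lift, close.

Request:
{"api": "step_arm", "payload": {
  "increments": "-0.3 0 0 0 0 0;-0.5 0 0 0 0 0;-2 0 0 0 0 0;-3 0 0 0 0 0;-3 0 0 0 0 0"
}}

```text
time: 9.9
tool_pos: [0.505, -0.0814, 0.0605]
ee_rot: [3.141, -0.002, 1.636]
wrist_force: [0.8, -0.3, 0.0]
width: 0.0608
```

Request:
{"api": "step_arm", "payload": {
  "increments": "0 0 -4.5 0 0 0;0 0 -4.5 0 0 0;0 0 -4.5 0 0 0;0 0 -4.5 0 0 0;0 0 -4.5 0 0 0",
  "claw": 1
}}

```text
time: 10.4
tool_pos: [0.5046, -0.0808, 0.2874]
ee_rot: [3.141, -0.001, 1.636]
wrist_force: [-0.2, -0.2, 0.0]
width: 0.0247
```

Request:
{"api": "step_arm", "payload": {
  "increments": "0 0 -4.5 0 0 0;0 0 -3 0 0 0;0 0 0 0 0 0;0 0 0 0 0 0"
}}

```text
time: 10.8
tool_pos: [0.5051, -0.0811, 0.3606]
ee_rot: [3.14, -0.001, 1.636]
wrist_force: [0.1, 0.1, 0.4]
width: 0.0004
```

```bash
python3 - <<'E'
from h import *
s=snapshot("side");t=snapshot("top")
o=get_obs();print(o["tool_pos"],o["ee_rot"],o["wrist_force"],o["width"])
a=cv2.resize(t[185:265,170:260],(450,400),interpolation=2);b=cv2.resize(s[190:300,190:290],(364,400),interpolation=2)[:,:350]
cv2.imwrite("pics/p4.png",np.hstack([a,b])[:,:,::-1])
cv2.imwrite("pics/s4.png",s[:,:,::-1]);cv2.imwrite("pics/t4.png",t[:,:,::-1])
E
```

```text
[ 0.5044103  -0.08112697  0.35823427] [-3.13816977e+00 -1.83920538e-03  1.63529862e+00] [-0.27547963 -0.44242204 -0.69227134] 0.0006969823729864712
```

View pics/p4.png

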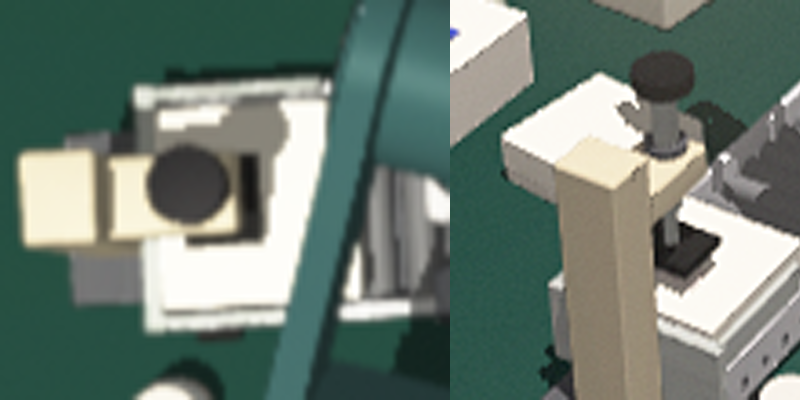

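```bash
python3 - <<'E'
from h import *
np.set_printoptions(precision=4,suppress=True)
f=lambda x,y:((x-450+.5)/3.64-.5+190,(y+.5)/3.636-.5+190)
print("side knob",pt("side",f(662,68),.29),"col",pt("side",f(604,161),.255))
print("top knob",pt("top",((187.5)/5-.5+170,184.5/5-.5+185),.29))
E
```

```text
side knob [[0.4966 0.0984 0.29  ]] col [[0.4889 0.178  0.255 ]]
top knob [[0.4941 0.0973 0.29  ]]
```

Request:
{"api": "step_arm", "payload": {
  "increments": "3.6 0 0 0 0 0;3.6 0 0 0 0 0;3.6 0.1 0 0 0 0;3.6 0.1 0 0 0 0;3.5 0 0 0 0 0"
}}

```text
time: 11.4
tool_pos: [0.4945, 0.0988, 0.3579]
ee_rot: [-3.137, -0.0, 1.635]
wrist_force: [0.3, -0.7, -0.3]
width: 0.0
```

Request:
{"api": "step_arm", "payload": {
  "increments": "0 0 0 0 0 0;0 0 2 0 0 0;0 0 2 0 0 0;0 0 1 0 0 0;0 0 0 0 0 0"
}}

```text
time: 11.9
tool_pos: [0.4943, 0.0966, 0.3074]
ee_rot: [-3.136, 0.0, 1.634]
wrist_force: [0.5, 1.4, 0.7]
width: 0.0004
```

```bash
python3 - <<'E'
from h import *
s=snapshot("side");t=snapshot("top")
o=get_obs();print(o["tool_pos"],o["ee_rot"],o["wrist_force"],o["width"])
a=cv2.resize(t[185:265,170:260],(450,400),interpolation=2);b=cv2.resize(s[160:270,190:290],(364,400),interpolation=2)[:,:350]
cv2.imwrite("pics/p5.png",np.hstack([a,b])[:,:,::-1])
E
```

```text
[0.49529313 0.09682184 0.31035811] [-3.14094408e+00 -4.02615564e-06  1.63413055e+00] [ 0.33274986 -0.21792199  0.10321657] 0.0008063972514362687
```

View pics/p5.png

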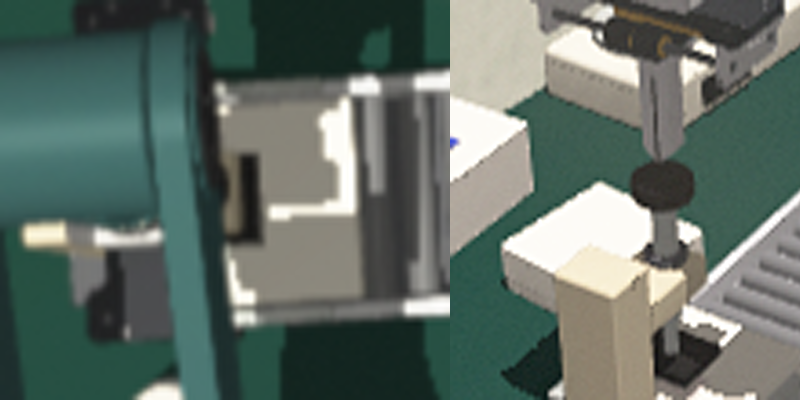

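The fingertips hang centred just above the knob (crop (662,160) over (664,180)); the carton is still home. Press.

Request:
{"api": "step_arm", "payload": {
  "increments": "0 0 1 0 0 0;0 0 0.6 0 0 0;0 0 0.4 0 0 0;0 0 0.3 0 0 0;0 0 0 0 0 0"
}}

```text
time: 12.5
tool_pos: [0.4953, 0.0972, 0.2875]
ee_rot: [3.142, 0.0, 1.635]
wrist_force: [-0.8, -1.4, 2.0]
width: 0.0004
```

Request:
{"api": "step_arm", "payload": {
  "increments": "0 0 0.4 0 0 0;0 0 0.4 0 0 0;0 0 0.4 0 0 0;0 0 0.4 0 0 0;0 0 0 0 0 0"
}}

```text
time: 13.0
tool_pos: [0.4954, 0.0972, 0.271]
ee_rot: [-3.142, 0.0, 1.635]
wrist_force: [-0.8, -0.6, 4.2]
width: 0.0001
```

Request:
{"api": "step_arm", "payload": {
  "increments": "0 0 0.4 0 0 0;0 0 0.4 0 0 0;0 0 0.3 0 0 0;0 0 0 0 0 0;0 0 0 0 0 0"
}}

```text
time: 13.5
tool_pos: [0.4954, 0.0972, 0.2626]
ee_rot: [3.139, 0.0, 1.635]
wrist_force: [-2.0, -0.6, 9.3]
width: 0.0006
```

Request:
{"api": "step_arm", "payload": {
  "increments": "0 0 0.3 0 0 0;0 0 0.3 0 0 0;0 0 0.2 0 0 0;0 0 0 0 0 0;0 0 0 0 0 0"
}}

```text
time: 14.0
tool_pos: [0.4955, 0.0972, 0.2558]
ee_rot: [3.138, 0.0, 1.635]
wrist_force: [-4.0, -1.7, 13.4]
width: 0.0002
```

```bash
python3 - <<'E'
from h import *
s=snapshot("side");t=snapshot("top")
for i in range(4):
    snapshot("top");o=get_obs();print(o["tool_pos"],o["ee_rot"],o["wrist_force"])
a=cv2.resize(t[185:265,170:260],(450,400),interpolation=2);b=cv2.resize(s[170:280,190:290],(364,400),interpolation=2)[:,:350]
cv2.imwrite("pics/p6.png",np.hstack([a,b])[:,:,::-1])
E
```

```text
[0.49544845 0.09724278 0.25579006] [3.13784723e+00 2.34426050e-05 1.63479759e+00] [-4.1741104  -1.0468003  13.28297024]
[0.49543205 0.09725624 0.2558192 ] [3.13779756e+00 3.97417324e-05 1.63479400e+00] [-4.71137465 -1.79817215 12.59764854]
[0.49543896 0.09723904 0.25580637] [3.13782940e+00 2.12383776e-05 1.63479175e+00] [-3.6798685  -1.46736269 12.7291978 ]
[0.4954505  0.09725311 0.2558328 ] [3.13775562e+00 2.78602318e-05 1.63483168e+00] [-4.53081583 -0.76172358 12.47905323]
```

View pics/p6.png

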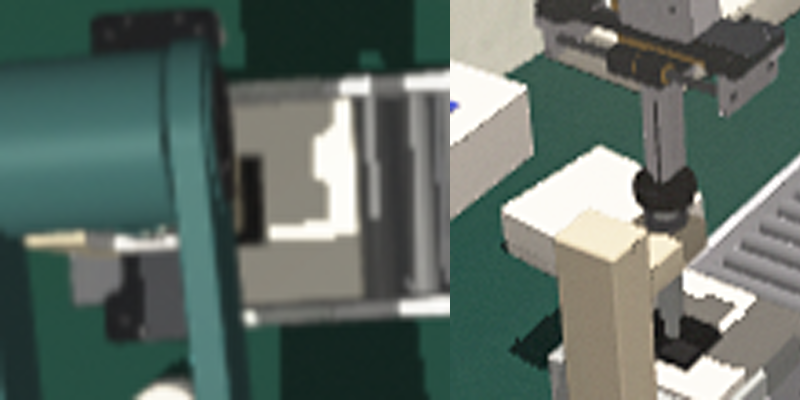

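The knob is down near its stem collar, level with the column top, pad on the lid, carton still home. It is 0.8 mm short, so one small trim.

Request:
{"api": "step_arm", "payload": {
  "increments": "0 0 0.1 0 0 0;0 0 0 0 0 0;0 0 0 0 0 0;0 0 0 0 0 0;0 0 0 0 0 0"
}}

```text
time: 14.8
tool_pos: [0.4954, 0.0972, 0.2549]
ee_rot: [3.138, 0.0, 1.635]
wrist_force: [-4.1, -1.2, 13.7]
width: 0.0004
```

```bash
python3 - <<'E'
from h import *
o=get_obs();print(o["time"],o["tool_pos"],o["wrist_force"]);print(close_job())
E
```

```text
14.8 [0.49544926 0.09722606 0.25494436] [-4.12618508 -1.20332972 13.68462941]
the job is handed in; nothing more can be done
None
```

The carton is home against the end stop, and the arm is holding the press knob about 35 mm down. I handed the job in at 14.8 s.

- **Carton:** I pushed it along the rollers with the two fingers spread across its rear face. At the stop the push force rose to 10 N with no further movement. The pictures showed it straight and flat in the bay, and it was still there after the fingers withdrew and during the press.
- **Knob:** I pressed it straight down with the closed fingertips. The last reading had the fingertips at z = 0.2549 m, about 35 mm down and level with the column top, with 13.7 N upward against the expected 13 N or so. The 55 mm bottom stop was not reached.
- **What I could not fully confirm:** A sideways force of about 4 N remained at the fingertips, probably friction on the knob. The last picture was taken before the final 1 mm trim, so the end depth rests on the arm's own position and force readings. The knob positions measured from the two cameras differed by about 2.5 mm, well inside its 24 mm radius.
- **Rest of the bench:** I saw no contact with anything else in the pictures or forces. I did not check every other object at the end.

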